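Bolt the packed fittings chest shut

ROBOT

A 6-joint arm with a two-finger parallel gripper is mounted at the origin on the work surface. World frame = base frame: x ahead of the robot, y to its left, z up, the work surface at z = 0. Lengths are in m, angles in rad, forces in N, time in s.
With the tool pointing down it reaches from about 0.325 to 0.9 m from the base axis. Payload 6.1 kg.
Tool frame: the origin (TCP) lies between the finger pads; the fingertips stand 14 mm ahead of it and the grasp point (between the pads) lies 5 mm behind it; z points along the fingers, y is the direction in which the jaws open and shut (so a half turn about z gives the same grasp; the last joint's range is limited). The gripper opens to 87 mm and grips with 3 to 60 N. Pads are 19 mm wide; open, the fingers measure 117 mm over their backs; the gripper's body (75 mm by 190 mm) begins 51 mm behind the grasp point.
Start: joints at [1.018, 0.22, 1.526, -0, 1.395, -0.126], TCP at [0.259, 0.569, 0.202] pointing down, gripper open.
Joint ranges: [-2.98, 2.98], [-0.91, 2.08], [0.09, 2.57], [-1.24, 4.39], [0.2, 2.65], [-2.68, 2.68]. Speed limits (rad/s): [2.57, 2.57, 3.01, 3.14, 3.14, 3.14].

INTERFACE

Orientations are given as a unit quaternion [w, x, y, z].
In Python, from cell import r gives the robot as it stands.
- The arm moves only by the tool play_rows, never from a script. Its argument "rows" is a list of rows, each a list of 7 numbers: the finger opening in m, from 0 to 0.087, then the shift along the tool's x, y, z in m, then the turn, a rotation vector about the tool's x, y, z in rad. A call has 1 to 12 rows; each row is the pose to reach, as a shift and turn from the pose commanded when the call began, along the tool's axes at that moment; what a row does not reach only later rows make up. A row lasts 1/12 s, in which the tool goes at most 41.7 mm and 7.16 degrees, less where a joint would pass 70% of its speed; a pose out of reach is approached as far as the arm can. A call with a gripper value outside its range is refused whole. The fingers move at their own pace and stop on an object; "squeeze" is the grip in N (left out, the last holds). Time passes only in rows, so rows that repeat a pose let the fingers close. It gives the time, the measured TCP pose, the force and the opening at its end, in the units of the state.
- r.state(): the state, without advancing time (a new reading comes with each control period).
- r.get_image(name): name is "scene" or "top" or "wrist"; returns the picture (384x512x3 uint8, blue, green, red); there is no depth.
- r.get_calibration(name): a dict with "fx", "fy", "cx", "cy" (pixels), "k1" (the pictures are not rectified: a ray, as slopes to the right and down, at radius r is drawn at 1 + k1 r^2 times it, then the intrinsics apply), "extrinsics" (4x4, takes a point from camera to world coordinates). Camera axes: x right, y up, looking along -z (the intrinsics and any distortion apply to the point x, -y, -z); pixel columns grow to the right and rows downward; lengths in m; the calibration is good to about 2 mm. A picture is of the moment at which its call begins: read the wrist's pose just before it. get_calibration takes no time and is no camera call; for the wrist camera it gives the pose at the moment of the call.
- r.hand_in(): hands the job in, once; it reports no verdict.
The state is a dict: "t": time; "joint_pos": joint angles; "qvel": joint speeds; "tau": joint torques, N m; "position": TCP position; "eef_rot": TCP orientation; "ft_force": force on the tool from outside, world axes, zero at the start; "wrist_torque": the same for the moment, N m; "finger_gap": opening from 0.0 (shut) to 1.0 (fully open).
Only numpy, scipy, OpenCV 4.12 (cv2) and the standard library are available. Lean on these libraries where they do the work, as an engineer would, in place of code of your own. Each camera call takes 0.05 s, during which the arm holds its last target.

TASK

The pine chest with the red knob is packed for the site: bolt its lid shut. Lift the red handle out of its notch, slide the bolt all the way through the keeper on the chest's rim, let the handle drop fully down into the other notch, and let go. Leave the bolt with the black knob drawn back as it is.

Things in the scene. Friction and masses are not known exactly. Their poses are not given: they have to be found in the camera images.
- red_knob (a point): Centre of the red knob, a drum 28 mm long (along the bolt), 22 across: pinch its flat ends from above, 40 mm free each side. Axes, handle down: y along the bolt, the way it shuts (to the keeper); z up; x level, bolt to knob, away from the robot. Down, it is 30 mm above the top of its fixed pine chest (200x310x90 mm, red corners, yaw within 20 deg), 54 mm out from and 10 mm below the bolt's axis.
- red_bolt (a joint): Slide of the red-knobbed bolt, m: 0 drawn back, 0.070 fully shut at its stop; the knob moves with it along y. Starts at 0 to 0.012. Friction about 2 N; stays where left. A steel plate 20 to 26 mm out from the bolt's axis, its top 46 mm above the chest's, has two notches: the handle fits down at 0 to 0.016 and at 0.054 to 0.070; between, it must be lifted to slide.
- red_handle (a joint): Swing of the red handle about the bolt's axis, rad: 0 fully down (stem 10 deg below level), grows as lifted, stop 1.22, clear of the notches above 0.65. 120 g, falls when let go; on the plate between notches it rests near 0.6. 8 mm stem, axis to knob centre 55 mm; at 0.85 the knob is 44 mm higher and 11 mm further in (-x). The knob can turn between the pads of an upright gripper.
- black_bolt (a joint): Slide of the like bolt with a black knob on the second chest (black corner caps, otherwise the same), m; 0 drawn back, starts at 0 to 0.012. To be left alone.

How it is judged:
On the way, in this order (a step that is already met when the one before it is completed fails the run):
1. the red handle is lifted out of its notch (value of joint red_handle above 0.5 rad and value of joint red_bolt below 0.035 m), for 0.05 s.
2. the red bolt is slid across to the other notch (value of joint red_bolt above 0.052 m), for 0.05 s.
At the end, for the whole second after the job is handed in: The red-knobbed bolt is slid shut to 0.052 m or more (of 0.070), its handle is down in the far notch (within 0.17 rad, about 10 degrees, of fully down) and at rest, and the black-knobbed bolt is still drawn back (below 0.022 m) (value of joint red_bolt above 0.052 m and value of joint red_handle below 0.17 rad and velocity of joint red_handle between -0.1 and 0.1 rad/s and value of joint black_bolt below 0.022 m); the robot touches nothing.
It fails at once if the black-knobbed bolt is slid out of its open position (value of joint black_bolt above 0.022 m).
It also fails if it takes over 35 s, if anything falls off the work surface, if the arm or the gripper's body presses on something with over 40 N, if the wrist force passes 120 N, or if a joint passes its speed limit or range.

## Working session

There is one attempt and no reset: what is moved stays moved. The work goes in short steps, Python scripts to look and compute and a tool call to move; the robot and the scene stay as the last step left them, time stands still between calls to the robot, and variables do not carry over. Pictures are saved under pics/ and viewed, and the job is handed in when it is done.

Besides the shell and the picture viewer there is one more tool, called after "Emit:" in YAML: its name, and indented under it one key for each argument. play_rows: Moves the arm, as the interface text tells. Its arguments: {"type":"object","properties":{"rows":{"type":"array","items":{"type":"array","items":{"type":"number"}}},"squeeze":{"type":"number"}},"required":["rows"]}

```bash
mkdir -p pics; python3 - <<'E'
from cell import r
import cv2
s=r.state();print(s['t'],s['position'],s['eef_rot'],s['finger_gap'])
for n in("scene","top","wrist"):
    cv2.imwrite(f"pics/{n}0.png",r.get_image(n));c=r.get_calibration(n);print(n,c)
E
```

```text
0.0 [0.25838436 0.56837005 0.20084284] [-3.09361406e-04  2.11758610e-01  9.77321529e-01 -9.08307761e-04] 1.0002328944932024
scene {'fx': 376.2016598275886, 'fy': 376.2016598275886, 'cx': 260.2134523053557, 'cy': 194.2505456380421, 'k1': -0.12352480033522664, 'extrinsics': array([[ 0.22056337, -0.74215849,  0.63289223,  0.94097067],
       [ 0.97529691,  0.17589893, -0.13362447, -0.10752601],
       [-0.01215453,  0.6467305 ,  0.76262174,  0.69253247],
       [ 0.        ,  0.        ,  0.        ,  1.        ]])}
top {'fx': 384.867835411343, 'fy': 384.867835411343, 'cx': 266.2557051111467, 'cy': 192.08437036902836, 'k1': -0.12083929249679075, 'extrinsics': array([[ 8.94460778e-03,  9.82710349e-01, -1.84933402e-01,
         3.89494625e-01],
       [-9.99959680e-01,  8.93744160e-03, -8.72372239e-04,
        -4.04610478e-02],
       [ 7.95542251e-04,  1.84933748e-01,  9.82750668e-01,
         8.21144153e-01],
       [ 0.00000000e+00,  0.00000000e+00,  0.00000000e+00,
         1.00000000e+00]])}
wrist {'fx': 317.23367314351054, 'fy': 317.23367314351054, 'cx': 253.07170344549235, 'cy': 193.12585838157662, 'k1': -0.0443668394507182, 'extrinsics': array([[ 0.41409734, -0.8816685 , -0.22623891,  0.19667626],
       [ 0.91023102,  0.40063791,  0.10473182,  0.59696237],
       [-0.00169886, -0.24929884,  0.96842511,  0.38516885],
       [ 0.        ,  0.        ,  0.        ,  1.        ]])}
```

View pics/scene0.png

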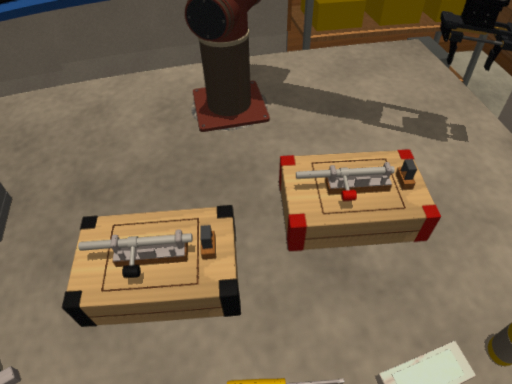

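View pics/top0.png

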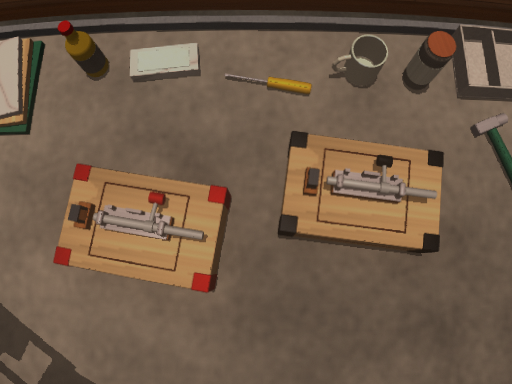

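View pics/wrist0.png

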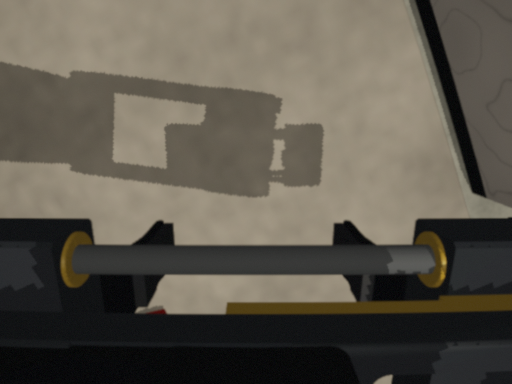

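The scene view has the red knob at about (348,195), and the top view at (157,198). The red corner caps are in the top view at (82,173), (218,194), (62,256) and (201,282). The keeper is towards image-left in the top view, which is +y.

```bash
cat > h.py <<'E'
import numpy as np,cv2
def ray(c,u,v):
    K=np.array([[c['fx'],0,c['cx']],[0,c['fy'],c['cy']],[0,0,1.]])
    p=cv2.undistortPoints(np.array([[[u,v]]],float),K,np.array([c['k1'],0,0,0.]))[0,0]
    E=np.array(c['extrinsics']);d=E[:3,:3]@[p[0],-p[1],-1];return E[:3,3],d/np.linalg.norm(d)
def plane(c,u,v,z):
    o,d=ray(c,u,v);return o+d*(z-o[2])/d[2]
def tri(rs):
    A=sum(np.eye(3)-np.outer(d,d) for o,d in rs);b=sum((np.eye(3)-np.outer(d,d))@o for o,d in rs)
    x=np.linalg.solve(A,b);return x,[np.linalg.norm((np.eye(3)-np.outer(d,d))@(x-o)) for o,d in rs]
def red(im):
    h=cv2.cvtColor(im,cv2.COLOR_BGR2HSV)
    m=(((h[...,0]<6)|(h[...,0]>174))&(h[...,1]>190)&(h[...,2]>60)).astype(np.uint8)
    n,l,s,c=cv2.connectedComponentsWithStats(m)
    return m,l,[(i,s[i].tolist(),c[i].round(1).tolist()) for i in range(1,n) if s[i][4]>15]
E
python3 - <<'E'
from cell import r
from h import *
for n in("top","scene"):
    im=cv2.imread(f"pics/{n}0.png");c=r.get_calibration(n)
    m,l,b=red(im)
    for i,s,ce in b:
        print(n,s,ce,plane(c,*ce,.12 if s[4]<230 and 140<ce[0]<170 or n=='scene' and abs(ce[0]-348)<8 else .09).round(4))
    # crop
    x0,y0,w,h=(40,150,200,150) if n=="top" else (270,140,180,120)
    cv2.imwrite(f"pics/{n}0c.png",cv2.resize(im[y0:y0+h,x0:x0+w],None,fx=4,fy=4,interpolation=cv2.INTER_CUBIC))
E
```

```text
top [58, 20, 13, 13, 113] [63.8, 26.2] [0.9043 0.421  0.09  ]
top [74, 164, 17, 17, 212] [81.6, 172.0] [0.5648 0.3321 0.09  ]
top [208, 186, 19, 18, 267] [217.1, 194.0] [0.5224 0.0553 0.09  ]
top [149, 192, 15, 12, 135] [155.8, 197.5] [0.5093 0.1663 0.12  ]
top [54, 247, 17, 18, 230] [61.8, 255.5] [0.3976 0.3579 0.09  ]
top [192, 273, 19, 19, 290] [200.9, 281.9] [0.3551 0.0809 0.09  ]
scene [398, 150, 15, 9, 107] [405.2, 154.0] [0.3986 0.3565 0.09  ]
scene [280, 156, 15, 10, 127] [286.6, 160.2] [0.3557 0.0789 0.09  ]
scene [342, 190, 15, 10, 128] [348.7, 194.6] [0.5076 0.1648 0.12  ]
scene [415, 205, 26, 36, 442] [428.4, 221.8] [0.5901 0.3117 0.09  ]
scene [287, 214, 19, 37, 593] [296.1, 231.4] [0.5491 0.0449 0.09  ]
```

```bash
ls pics
```

```text
scene0.png
scene0c.png
top0.png
top0c.png
wrist0.png
```

View pics/top0c.png

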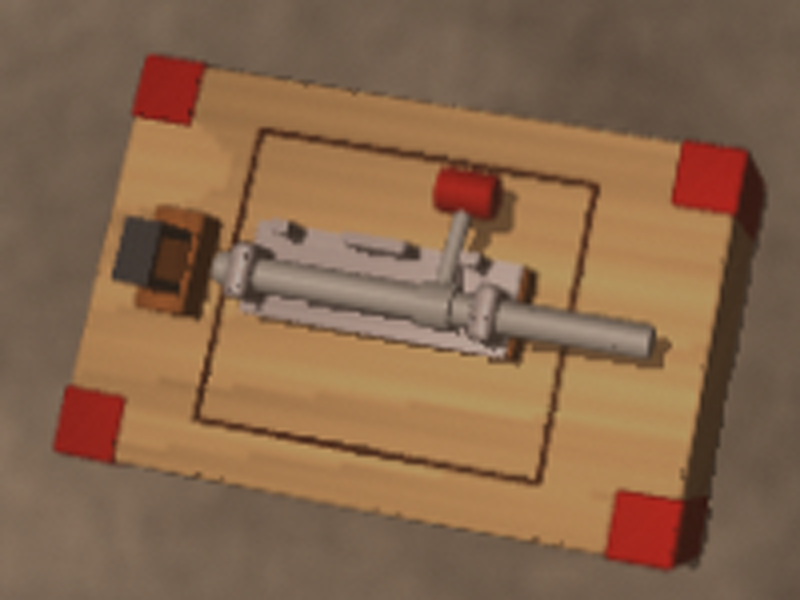

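View pics/scene0c.png

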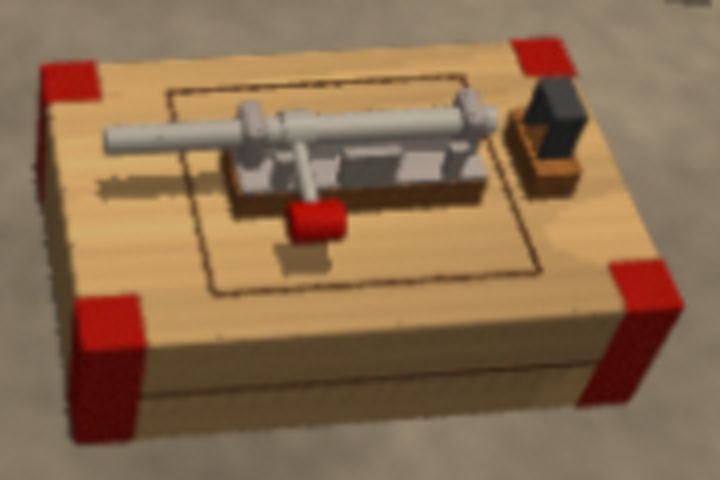

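```bash
cat >> h.py <<'E'
from scipy.spatial.transform import Rotation as Ro
def move(s,tgt,yaw=-0.152):
    q=s['eef_rot'];R=Ro.from_quat([q[1],q[2],q[3],q[0]]).as_matrix()
    ey=np.array([-np.sin(yaw),np.cos(yaw),0]);z=np.array([0,0,-1.]);T=np.stack([np.cross(ey,z),ey,z],1)
    return R.T@(np.array(tgt)-s['position']),Ro.from_matrix(R.T@T).as_rotvec()
E
python3 - <<'E'
from cell import r
from h import *
rs=[]
for n,p in(("top",(155.8,197.5)),("scene",(348.7,194.6))): rs.append(ray(r.get_calibration(n),*p))
print(tri(rs))
d,w=move(r.state(),[.5085,.1655,.2]);print(d.round(4),w.round(4))
E
```

```text
(array([0.5087834 , 0.16496061, 0.12168253]), [np.float64(0.0008472950131987186), np.float64(0.000847295013198752)])
[-0.3944 -0.2633  0.0014] [-0.0015 -0.0004 -0.2748]
```

Emit:
play_rows:
  rows:
    - [0.06,-0.033,-0.022,0,0,0,-0.03]
    - [0.06,-0.066,-0.044,0,0,0,-0.06]
    - [0.06,-0.099,-0.066,0,0,0,-0.09]
    - [0.06,-0.132,-0.088,0,0,0,-0.12]
    - [0.06,-0.165,-0.11,0,0,0,-0.15]
    - [0.06,-0.198,-0.132,0,0,0,-0.18]
    - [0.06,-0.231,-0.154,0,0,0,-0.21]
    - [0.06,-0.264,-0.176,0,0,0,-0.24]
    - [0.06,-0.297,-0.198,0,0,0,-0.275]
    - [0.06,-0.33,-0.22,0,0,0,-0.275]
    - [0.06,-0.363,-0.242,0,0,0,-0.275]
    - [0.06,-0.394,-0.263,0,0,0,-0.275]

```text
t: 1.15
position: [0.5092, 0.1643, 0.2019]
eef_rot: [0.0, 0.076, 0.997, -0.0]
ft_force: [1.0, 0.4, 0.3]
finger_gap: 0.691
```

Emit:
play_rows:
  rows:
    - [0.06,0,0,0,0,0,0]
    - [0.06,0,0,0,0,0,0]

```text
t: 1.32
position: [0.5091, 0.1646, 0.2015]
eef_rot: [-0.0, 0.078, 0.997, -0.0]
ft_force: [0.1, 0.3, 0.8]
finger_gap: 0.691
```

```bash
python3 - <<'E'
from cell import r
from h import *
s=r.state();print(s['t'],s['position'],s['eef_rot'],s['finger_gap'],s['ft_force'])
c=r.get_calibration("wrist");im=r.get_image("wrist");cv2.imwrite("pics/w1.png",im)
for i,st,ce in red(im)[2]: print(st,ce,plane(c,*ce,.12).round(4))
cv2.imwrite("pics/s1.png",r.get_image("scene"))
print(move(s,[.5085,.1655,.115]))
E
```

```text
1.3167 [0.50905283 0.16462579 0.20153586] [-4.13867436e-04  7.78874775e-02  9.96962069e-01 -4.31984969e-05] 0.6907785166166946 [0.13448863 0.33239004 0.828493  ]
[111, 9, 38, 41, 1372] [129.2, 29.0] [0.3644 0.09   0.12  ]
[433, 11, 38, 39, 1305] [451.4, 29.5] [0.4026 0.339  0.12  ]
[236, 183, 33, 22, 654] [252.0, 193.9] [0.5099 0.1636 0.12  ]
[129, 201, 34, 31, 851] [146.0, 215.4] [0.5148 0.0678 0.12  ]
[413, 200, 33, 19, 545] [429.0, 209.5] [0.5485 0.3167 0.12  ]
(array([0.00061106, 0.00079078, 0.08653627]), array([-0.000149  , -0.00081879, -0.0039329 ]))
```

View pics/w1.png

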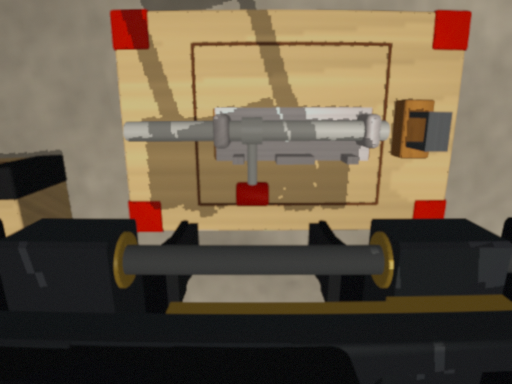

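The wrist view shows the chest square in the frame. The knob is at (252,194), which puts it at (0.510, 0.164), in agreement with the other views. The gripper is centred over it, so I'll go straight down and close.

Emit:
play_rows:
  rows:
    - [0.06,0,0,0.02,0,0,0]
    - [0.06,0,0,0.04,0,0,0]
    - [0.06,0,0,0.055,0,0,0]
    - [0.06,0,0,0.07,0,0,0]
    - [0.06,0,0,0.08,0,0,0]
    - [0.06,0,0,0.086,0,0,0]
    - [0.06,0,0,0.086,0,0,0]
    - [0.06,0,0,0.086,0,0,0]
  squeeze: 15

```text
t: 2.08
position: [0.5084, 0.167, 0.1163]
eef_rot: [0.0, 0.075, 0.997, 0.0]
ft_force: [-0.1, 0.3, -0.1]
finger_gap: 0.689
```

Emit:
play_rows:
  rows:
    - [0.04,0,0,0,0,0,0]
    - [0.035,0,0,0,0,0,0]
    - [0.02,0,0,0,0,0,0]
    - [0.02,0,0,0,0,0,0]
    - [0.02,0,0,0,0,0,0]
    - [0.02,0,0,0,0,0,0]
  squeeze: 15

```text
t: 2.58
position: [0.5087, 0.1664, 0.1162]
eef_rot: [0.0, 0.076, 0.997, 0.0]
ft_force: [0.3, 0.8, -0.1]
finger_gap: 0.319
```

```bash
python3 - <<'E'
from cell import r
from h import *
s=r.state();print(s['t'],s['position'],s['eef_rot'],s['finger_gap']*.087,s['ft_force'])
im=r.get_image("scene");cv2.imwrite("pics/s2.png",cv2.resize(im[80:280,250:450],None,fx=3,fy=3))
E
```

```text
2.5833 [0.50865249 0.16635456 0.11615056] [1.52507813e-04 7.59104399e-02 9.97114627e-01 4.34493041e-05] 0.02776044413895565 [ 0.31677368  0.76560035 -0.11690516]
```

View pics/s2.png

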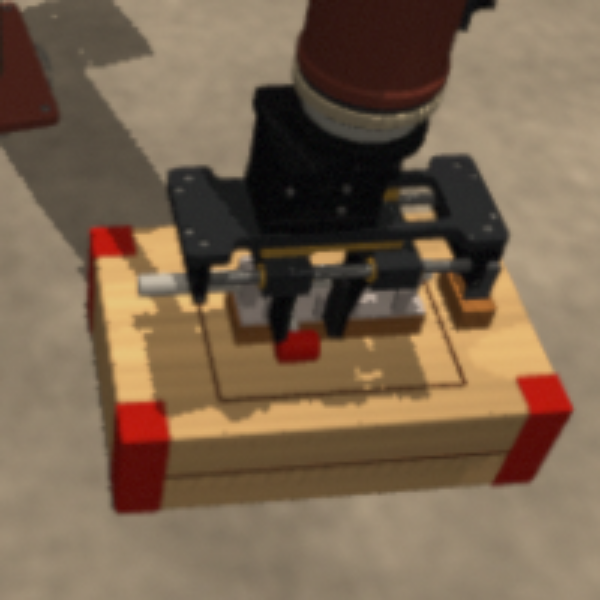

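The knob is between the pads with a 27.8 mm opening. I'll lift it along its arc.

Emit:
play_rows:
  rows:
    - [0.02,0,0,-0.0055,0,0,0]
    - [0.02,-0.001,0,-0.011,0,0,0]
    - [0.02,0,0,-0.0165,0,0,0]
    - [0.02,0.0005,0,-0.022,0,0,0]
    - [0.02,0.002,0,-0.027,0,0,0]
    - [0.02,0.004,0,-0.032,0,0,0]
    - [0.02,0.006,0,-0.036,0,0,0]
    - [0.02,0.008,0,-0.0395,0,0,0]
    - [0.02,0.011,0,-0.044,0,0,0]
    - [0.02,0.011,0,-0.044,0,0,0]
    - [0.02,0.011,0,-0.044,0,0,0]

```text
t: 3.55
position: [0.4976, 0.1682, 0.1603]
eef_rot: [0.0, 0.076, 0.997, 0.0]
ft_force: [0.8, 0.1, -0.1]
finger_gap: 0.236
```

```bash
python3 - <<'E'
from cell import r
from h import *
s=r.state();print(s['t'],s['position'],s['eef_rot'],s['finger_gap']*.087,s['ft_force'])
im=r.get_image("scene");cv2.imwrite("pics/s3.png",cv2.resize(im[80:280,250:450],None,fx=3,fy=3))
E
```

```text
3.55 [0.4976406  0.16818845 0.16025238] [3.01853054e-04 7.57277054e-02 9.97128486e-01 8.27273546e-05] 0.020510941922463333 [ 0.81660199  0.09326046 -0.10669159]
```

View pics/s3.png

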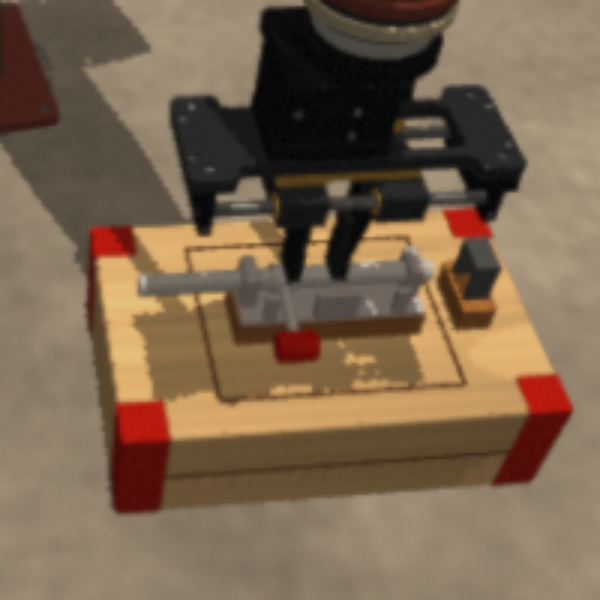

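The picture shows the handle still down at (297,345) in the crop, and the fingers have closed to 20.5 mm, so the lift missed. I'll project the expected fingertip positions into the earlier picture to find the offset.

```bash
python3 - <<'E'
from cell import r
from h import *
c=r.get_calibration("scene")
def proj(c,P):
    E=np.array(c['extrinsics']);p=E[:3,:3].T@(np.array(P)-E[:3,3]);x=p[0]/-p[2];y=-p[1]/-p[2];k=1+c['k1']*(x*x+y*y)
    return np.array([c['fx']*x*k+c['cx'],c['fy']*y*k+c['cy']])
ey=np.array([.151,.988,0])
for name,tcp,g in(("s2",[.50865,.16635,.11615],.0278),("s3",[.4976,.1682,.1603],.0205)):
    for sg in(-1,1):
        P=np.array(tcp)+sg*ey*g/2-[0,0,.014]
        print(name,sg,(proj(c,P)-[250,80])*3,'tcp',(proj(c,tcp)-[250,80])*3)
print('knob',(proj(c,[.509,.1645,.12])-[250,80])*3)
im=cv2.imread("pics/s2.png");print([ (b[1],b[2]) for b in red(im)[2]])
for n in("top",):
  im=r.get_image(n);cv2.imwrite("pics/t3.png",cv2.resize(im[150:300,40:240],None,fx=4,fy=4))
c=r.get_calibration("wrist");im=r.get_image("wrist");cv2.imwrite("pics/w3.png",im)
for i,st,ce in red(im)[2]: print(st,ce,plane(c,*ce,.12).round(4))
E
```

```text
s2 -1 [274.3586366  362.90656918] tcp [297.83454598 348.34054936]
s2 1 [314.29857742 360.31275779] tcp [297.83454598 348.34054936]
s3 -1 [286.68931523 306.60348855] tcp [305.59578515 291.13298944]
s3 1 [317.14790934 304.77229579] tcp [305.59578515 291.13298944]
knob [296.41080875 345.50626753]
[([90, 228, 44, 56, 1162], [110.3, 242.2]), ([276, 330, 43, 31, 1088], [298.6, 346.1]), ([496, 375, 76, 107, 3922], [536.0, 426.4]), ([113, 402, 56, 109, 5317], [139.3, 455.0])]
[86, 9, 44, 46, 1871] [108.0, 31.7] [0.3646 0.0921 0.12  ]
[459, 12, 44, 46, 1738] [480.7, 34.1] [0.402  0.3363 0.12  ]
[231, 210, 38, 27, 859] [250.2, 223.8] [0.5103 0.164  0.12  ]
[432, 227, 37, 18, 555] [450.5, 235.6] [0.5435 0.3147 0.12  ]
```

View pics/w3.png

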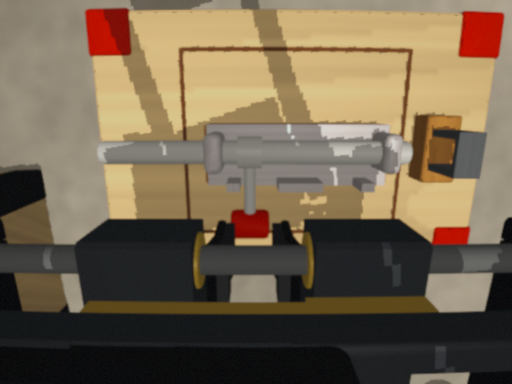

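View pics/t3.png

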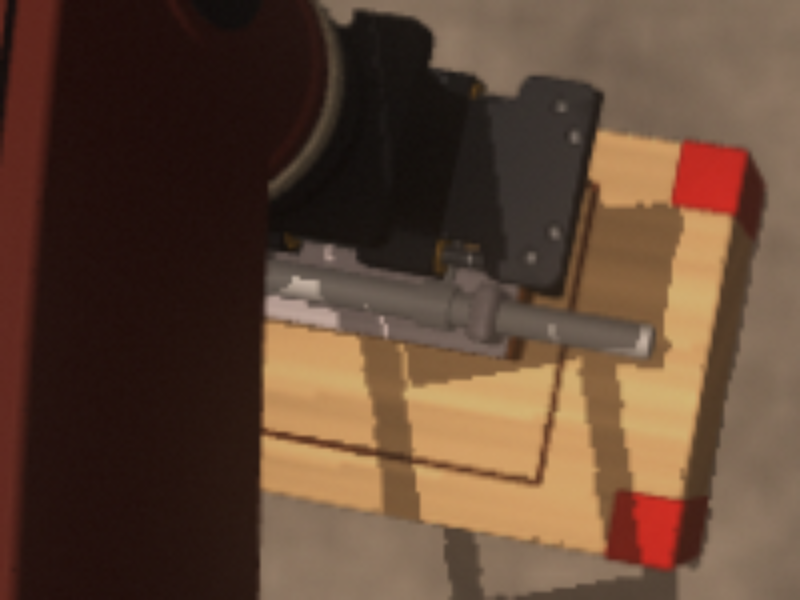

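```bash
cat >> h.py <<'E'
def proj(c,P):
    E=np.array(c['extrinsics']);p=E[:3,:3].T@(np.array(P)-E[:3,3]);x=p[0]/-p[2];y=-p[1]/-p[2];k=1+c['k1']*(x*x+y*y)
    return np.array([c['fx']*x*k+c['cx'],c['fy']*y*k+c['cy']])
E
python3 - <<'E'
from cell import r
from h import *
c=r.get_calibration("wrist");s=r.state();t=s['position'];ey=np.array([.151,.988,0])
print(c['extrinsics'],t)
print('tcp',proj(c,t),[proj(c,t+sg*ey*.01025-[0,0,.014]) for sg in(-1,1)])
im=cv2.imread("pics/w3.png");cv2.imwrite("pics/w3c.png",cv2.resize(im[190:310,180:330],None,fx=5,fy=5))
im=r.get_image("scene");cv2.imwrite("pics/s4.png",cv2.resize(im[120:220,300:400],None,fx=6,fy=6,interpolation=cv2.INTER_CUBIC))
E
```

```text
[[ 1.51372561e-01 -9.57368817e-01 -2.46031086e-01  4.30332115e-01]
 [ 9.88476641e-01  1.46476063e-01  3.81928409e-02  1.78497004e-01]
 [-5.26970115e-04 -2.48977329e-01  9.68509170e-01  3.43738345e-01]
 [ 0.00000000e+00  0.00000000e+00  0.00000000e+00  1.00000000e+00]] [0.49748555 0.16804857 0.15965035]
tcp [252.96476931 225.59161802] [array([237.42239816, 218.19262299]), array([268.54435777, 218.1892757 ])]
```

View pics/w3c.png

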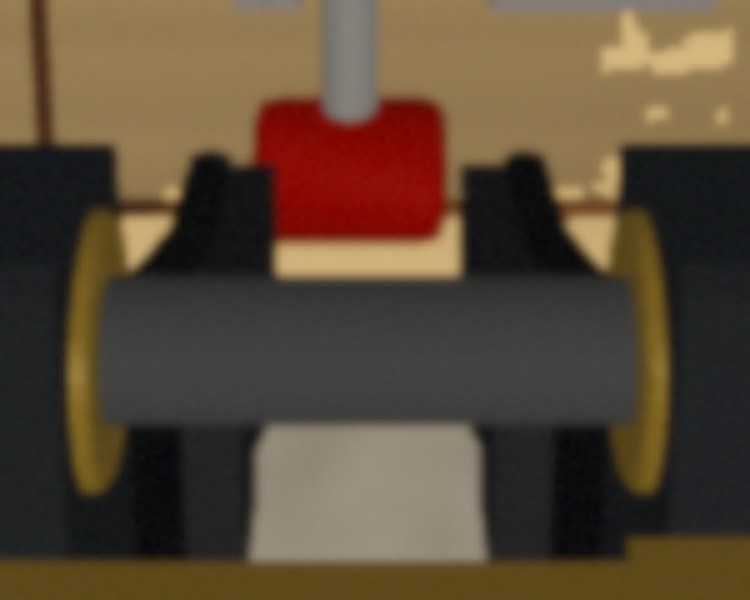

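View pics/s4.png

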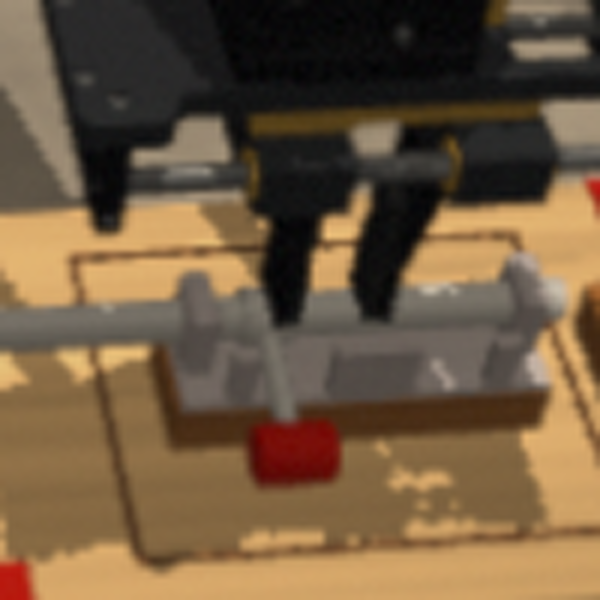

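```bash
python3 - <<'E'
from cell import r
from h import *
cw=r.get_calibration("wrist");cs=r.get_calibration("scene");s=r.state();print(s['position'],s['finger_gap']*.087)
P=[]
for w,c in(((234.5,224),(349.5,174.2)),((273,224),(360,173))):
    x,e=tri([ray(cw,*w),ray(cs,*c)]);print(x,e);P.append(x)
print((P[0]+P[1])/2,np.linalg.norm(P[0]-P[1]))
cam=np.array(cw['extrinsics'])
print(cam[:3,:3].T@(s['position']-cam[:3,3]))
E
```

```text
[0.49745955 0.16803421 0.15956692] 0.01973430779635199
[0.49369113 0.16043132 0.16678739] [np.float64(0.0029957403069849316), np.float64(0.0029957403069849893)]
[0.49644551 0.18212332 0.16724345] [np.float64(0.0020303279816831633), np.float64(0.0020303279816831273)]
[0.49506832 0.17127732 0.16701542] 0.021870923376087276
[-7.01235653e-05 -1.99522276e-02 -1.95244402e-01]
```

```bash
python3 - <<'E'
from cell import r
from h import *
cw=r.get_calibration("wrist");cs=r.get_calibration("scene");s=r.state();t=s['position'];ey=np.array([.151,.988,0]);ex=np.array([.988,-.151,0])
for dz in(-.014,0,.01,.02,.025):
  print(dz,[proj(cs,t+sg*ey*.010+ex*.0095+[0,0,dz]).round(1) for sg in(-1,1)],[proj(cw,t+sg*ey*.010-ex*.0095+[0,0,dz]).round(1) for sg in(-1,1)])
im=cv2.imread("pics/w1.png");cv2.imwrite("pics/w1c.png",cv2.resize(im[190:310,140:365],None,fx=3.5,fy=3.5))
E
```

```text
-0.014 [array([346.6, 186. ]), array([356.6, 185.4])] [array([237.6, 204.3]), array([268.3, 204.3])]
0 [array([347.8, 181.2]), array([357.9, 180.6])] [array([236.5, 210.8]), array([269.4, 210.8])]
0.01 [array([348.6, 177.6]), array([358.8, 177. ])] [array([235.6, 216.1]), array([270.2, 216.1])]
0.02 [array([349.5, 174. ]), array([359.8, 173.4])] [array([234.7, 221.9]), array([271.2, 221.9])]
0.025 [array([349.9, 172.2]), array([360.3, 171.6])] [array([234.1, 225. ]), array([271.7, 225. ])]
```

View pics/w1c.png

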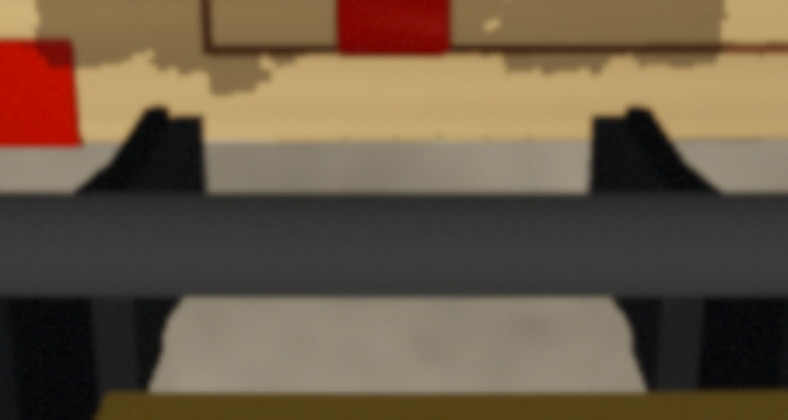

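The finger tips project consistently in both views at about 22 mm above the reported TCP, where they should be 14 mm below it. That makes the reported height about 36 mm off for the fingers, while sideways agrees. The first try closed above the knob. I'll reopen, go back over the knob and descend in steps while checking by eye and by force.

```bash
python3 - <<'E'
from cell import r
from h import *
print(move(r.state(),[.509,.1645,.11]))
E
```

```text
(array([-0.01196984, -0.00173805,  0.04956062]), array([-0.00019585, -0.00055597,  0.0001415 ]))
```

Emit:
play_rows:
  rows:
    - [0.06,0,0,0,0,0,0]
    - [0.06,0,0,0,0,0,0]
    - [0.06,0,0,0,0,0,0]
    - [0.06,-0.006,-0.001,0,0,0,0]
    - [0.06,-0.011,-0.0018,0,0,0,0]
    - [0.06,-0.011,-0.0018,0.015,0,0,0]
    - [0.06,-0.011,-0.0018,0.03,0,0,0]
    - [0.06,-0.011,-0.0018,0.045,0,0,0]
    - [0.06,-0.011,-0.0018,0.055,0,0,0]
    - [0.06,-0.011,-0.0018,0.055,0,0,0]

```text
t: 4.58
position: [0.5068, 0.1641, 0.1024]
eef_rot: [-0.002, 0.076, 0.997, -0.001]
ft_force: [-1.2, 0.3, -1.1]
finger_gap: 0.686
```

```bash
cat > look.py <<'E'
import sys
from cell import r
from h import *
s=r.state();print(round(s['t'],2),s['position'].round(4),s['eef_rot'].round(4),round(s['finger_gap']*.087,4),s['ft_force'].round(2),move(s,[.509,.1645,.08])[0].round(4))
cs=r.get_calibration("scene")
im=r.get_image("scene")
ey=np.array([.151,.988,0]);ex=np.array([.988,-.151,0])
print("tips",[((proj(cs,s['position']+sg*ey*s['finger_gap']*.0435+ex*.0095+[0,0,.022])-[300,120])*6).round(0) for sg in(-1,1)])
cv2.imwrite(f"pics/{sys.argv[1]}.png",cv2.resize(im[120:220,300:400],None,fx=6,fy=6,interpolation=cv2.INTER_CUBIC))
E
python3 look.py s5
```

```text
4.58 [0.5068 0.1641 0.1024] [-2.100e-03  7.590e-02  9.971e-01 -5.000e-04] 0.0597 [-1.16  0.26 -1.08] [-0.0022  0.0007  0.0223]
tips [array([209., 465.]), array([386., 454.])]
```

View pics/s5.png

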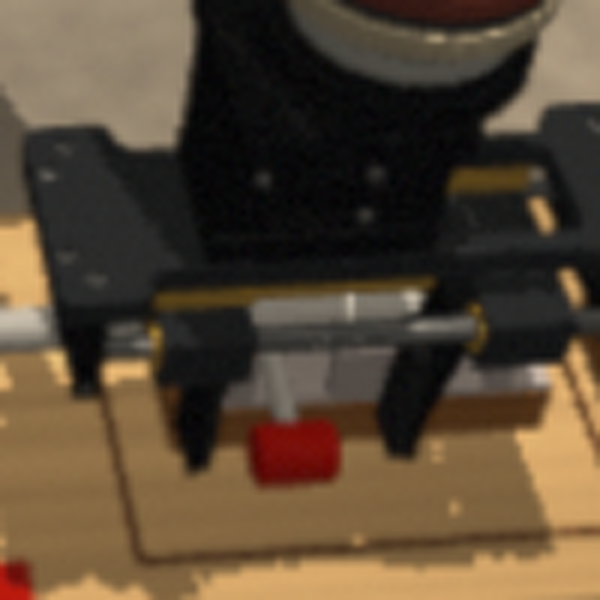

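The tips are at (195,470) and (400,460) in the crop, where the 22 mm offset predicts them. They straddle the knob at its height, and the forces are near zero. I'll go 20 mm further down.

Emit:
play_rows:
  rows:
    - [0.06,-0.001,0.0005,0.005,0,0,0]
    - [0.06,-0.002,0.0005,0.01,0,0,0]
    - [0.06,-0.002,0.0005,0.015,0,0,0]
    - [0.06,-0.002,0.0005,0.019,0,0,0]
    - [0.06,-0.002,0.0005,0.019,0,0,0]

```text
t: 5.05
position: [0.5097, 0.1647, 0.085]
eef_rot: [-0.001, 0.076, 0.997, -0.0]
ft_force: [1.0, -0.0, -0.1]
finger_gap: 0.688
```

```bash
python3 look.py s6
```

```text
5.05 [0.5097 0.1647 0.085 ] [-7.000e-04  7.580e-02  9.971e-01 -2.000e-04] 0.0598 [ 0.98 -0.03 -0.09] [ 0.0006 -0.0003  0.005 ]
tips [array([206., 505.]), array([381., 493.])]
```

View pics/s6.png

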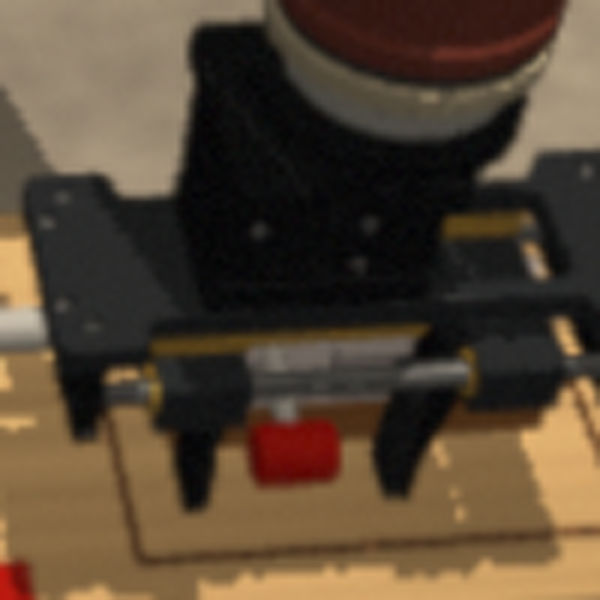

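The tips are now below the knob's lower edge, at rows 505 and 493 against 485. Another 3 mm down, then close.

Emit:
play_rows:
  rows:
    - [0.06,0,0,0.003,0,0,0]
    - [0.02,0,0,0.003,0,0,0]
    - [0.02,0,0,0.003,0,0,0]
    - [0.02,0,0,0.003,0,0,0]
    - [0.02,0,0,0.003,0,0,0]
    - [0.02,0,0,0.003,0,0,0]
    - [0.02,0,0,0.003,0,0,0]
    - [0.02,0,0,0.003,0,0,0]
    - [0.02,0,0,0.003,0,0,0]
    - [0.02,0,0,0.003,0,0,0]
    - [0.02,0,0,0.003,0,0,0]
  squeeze: 20

```text
t: 6.02
position: [0.5104, 0.1647, 0.0831]
eef_rot: [0.0, 0.076, 0.997, -0.0]
ft_force: [-0.8, -1.9, 1.0]
finger_gap: 0.324
```

```bash
python3 look.py s7
```

```text
6.02 [0.5104 0.1647 0.0831] [ 1.000e-04  7.580e-02  9.971e-01 -1.000e-04] 0.0282 [-0.8  -1.86  1.01] [ 0.0013 -0.0004  0.0031]
tips [array([253., 507.]), array([334., 502.])]
```

View pics/s7.png

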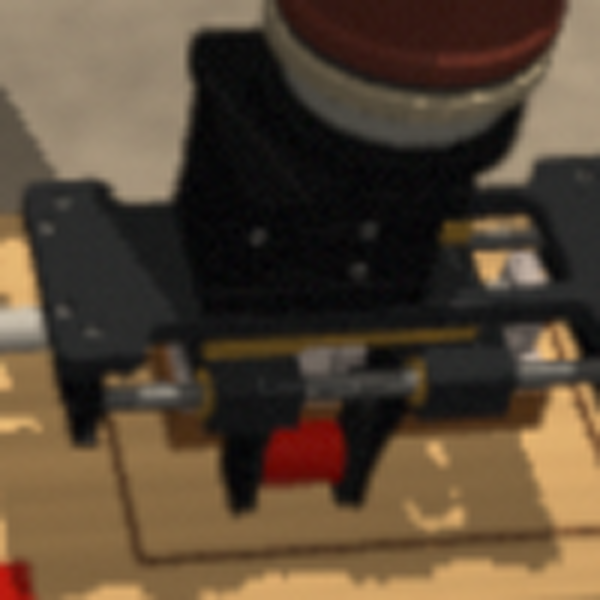

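Both fingers now flank the knob, which is held at (305,455) with a 28.2 mm gap steady against the 20 mm command. I'll lift it along the arc.

Emit:
play_rows:
  rows:
    - [0.02,0,0,-0.0055,0,0,0]
    - [0.02,-0.0005,0,-0.011,0,0,0]
    - [0.02,0,0,-0.0165,0,0,0]
    - [0.02,0.0005,0,-0.022,0,0,0]
    - [0.02,0.002,0,-0.027,0,0,0]
    - [0.02,0.004,0,-0.032,0,0,0]
    - [0.02,0.006,0,-0.036,0,0,0]
    - [0.02,0.008,0,-0.0395,0,0,0]
    - [0.02,0.011,0,-0.044,0,0,0]
    - [0.02,0.011,0,-0.044,0,0,0]
    - [0.02,0.011,0,-0.044,0,0,0]

```text
t: 6.98
position: [0.4992, 0.1666, 0.1275]
eef_rot: [-0.0, 0.076, 0.997, 0.0]
ft_force: [-1.3, -1.5, 0.9]
finger_gap: 0.318
```

```bash
python3 look.py s8
```

```text
6.98 [0.4992 0.1666 0.1275] [-0.      0.0758  0.9971  0.    ] 0.0277 [-1.32 -1.51  0.88] [-0.01   -0.0006  0.0475]
tips [array([268., 393.]), array([351., 388.])]
```

View pics/s8.png

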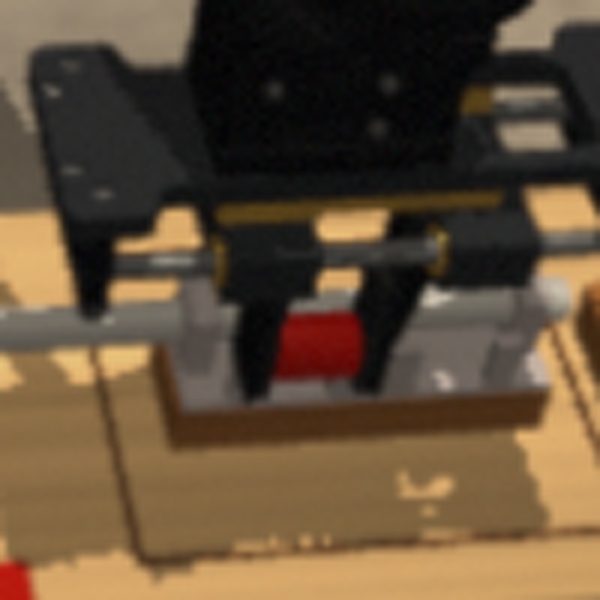

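The knob came up with the fingers and is now at (320,345), off the chest. Next is the slide towards the keeper.

Emit:
play_rows:
  rows:
    - [0.02,0,0.006,0,0,0,0]
    - [0.02,0,0.012,0,0,0,0]
    - [0.02,0,0.018,0,0,0,0]
    - [0.02,0,0.024,0,0,0,0]
    - [0.02,0,0.03,0,0,0,0]
    - [0.02,0,0.036,0,0,0,0]
    - [0.02,0,0.042,0,0,0,0]
    - [0.02,0,0.048,0,0,0,0]
    - [0.02,0,0.053,0,0,0,0]
    - [0.02,0,0.057,0,0,0,0]
    - [0.02,0,0.057,0,0,0,0]
    - [0.02,0,0.057,0,0,0,0]

```text
t: 8.03
position: [0.5083, 0.2239, 0.1271]
eef_rot: [0.0, 0.076, 0.997, 0.001]
ft_force: [-0.1, 2.1, 2.5]
finger_gap: 0.319
```

```bash
sed -i 's/im\[120:220,300:400\]/im[110:210,310:430]/; s/\[300,120\]/[310,110]/' look.py; python3 look.py s9
```

```text
8.03 [0.5083 0.2239 0.1271] [3.000e-04 7.570e-02 9.971e-01 8.000e-04] 0.0278 [-0.08  2.11  2.47] [-0.0096 -0.0587  0.047 ]
tips [array([381., 444.]), array([463., 439.])]
```

View pics/s9.png

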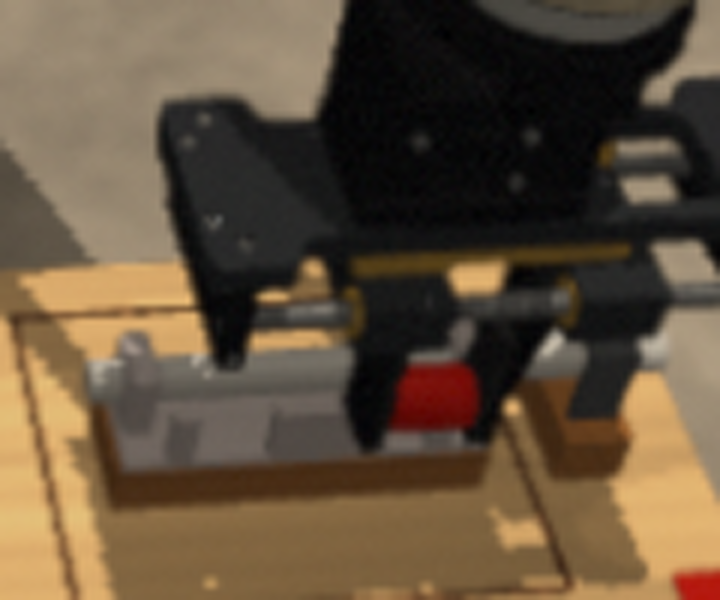

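The bolt has gone through the keeper, with 58 mm travelled and the knob at (435,398). I'll nudge towards the stop in small steps and watch the force.

Emit:
play_rows:
  rows:
    - [0.02,0,0.002,0,0,0,0]
    - [0.02,0,0.004,0,0,0,0]
    - [0.02,0,0.004,0,0,0,0]
    - [0.02,0,0.004,0,0,0,0]

```text
t: 8.42
position: [0.5087, 0.2267, 0.127]
eef_rot: [0.0, 0.076, 0.997, -0.0]
ft_force: [-0.8, -0.4, 2.2]
finger_gap: 0.323
```

There's no stop force yet after 60.8 mm of travel, so the bolt is between 0.061 and 0.070 and inside the far notch. I'll lower it along the arc.

Emit:
play_rows:
  rows:
    - [0.02,-0.003,0,0.0045,0,0,0]
    - [0.02,-0.005,0,0.008,0,0,0]
    - [0.02,-0.007,0,0.012,0,0,0]
    - [0.02,-0.009,0,0.017,0,0,0]
    - [0.02,-0.0105,0,0.022,0,0,0]
    - [0.02,-0.011,0,0.0275,0,0,0]
    - [0.02,-0.0115,0,0.033,0,0,0]
    - [0.02,-0.0112,0,0.038,0,0,0]
    - [0.02,-0.011,0,0.043,0,0,0]
    - [0.02,-0.011,0,0.043,0,0,0]
    - [0.02,-0.011,0,0.043,0,0,0]

```text
t: 9.33
position: [0.5196, 0.2252, 0.0839]
eef_rot: [0.0, 0.076, 0.997, 0.0]
ft_force: [-1.6, 1.3, 2.5]
finger_gap: 0.317
```

```bash
python3 look.py s10
```

```text
9.33 [0.5196 0.2252 0.0839] [2.000e-04 7.570e-02 9.971e-01 0.000e+00] 0.0276 [-1.61  1.29  2.54] [ 0.0013 -0.0616  0.0039]
tips [array([371., 554.]), array([450., 548.])]
```

View pics/s10.png

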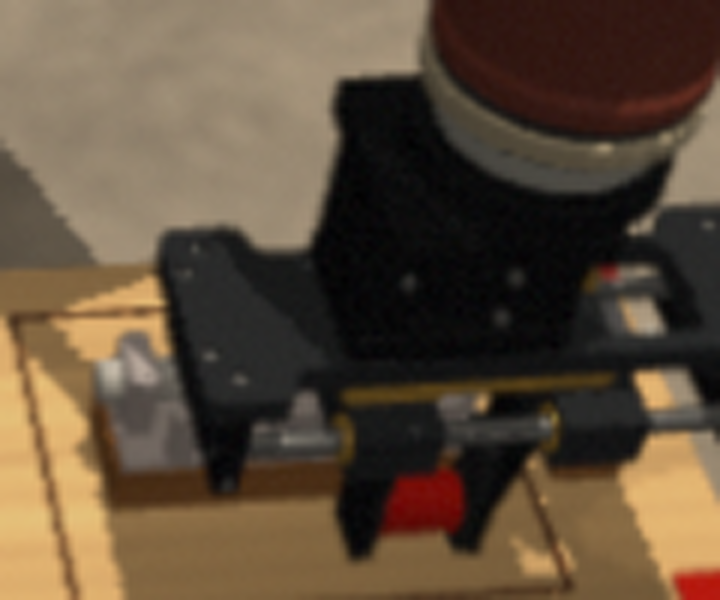

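The handle is down in the far notch with the knob at (425,500) and low forces. I'll open, rise and look.

Emit:
play_rows:
  rows:
    - [0.06,0,0,0,0,0,0]
    - [0.06,0,0,0,0,0,0]
    - [0.06,0,0,0,0,0,0]
    - [0.06,0,0,0,0,0,0]
    - [0.06,0,0,0,0,0,0]
    - [0.06,0,0,-0.02,0,0,0]
    - [0.06,0,0,-0.045,0,0,0]
    - [0.06,0,0,-0.075,0,0,0]
    - [0.06,0,0,-0.105,0,0,0]
    - [0.06,0,0,-0.13,0,0,0]
    - [0.06,0,0,-0.14,0,0,0]
    - [0.06,0,0,-0.14,0,0,0]

```text
t: 10.38
position: [0.5214, 0.2256, 0.2272]
eef_rot: [0.003, 0.076, 0.997, 0.001]
ft_force: [0.3, 0.0, -0.1]
finger_gap: 0.689
```

```bash
python3 look.py s11; python3 - <<'E'
from cell import r
from h import *
ey=np.array([.151,.988,0])
rs=[]
for n in("scene","wrist"):
    c=r.get_calibration(n);im=r.get_image(n)
    for i,st,ce in red(im)[2]:
        p=plane(c,*ce,.12)
        if abs(p[0]-.52)<.03 and abs(p[1]-.225)<.04: print(n,st,ce,p.round(4),'travel',(p-[.5085,.1645,.12])@ey);rs.append(ray(c,*ce))
if len(rs)==2: print(tri(rs))
im=r.get_image("scene");cv2.imwrite("pics/s12.png",im)
E
```

```text
10.38 [0.5214 0.2256 0.2272] [0.0028 0.0758 0.9971 0.001 ] 0.0599 [ 0.3   0.04 -0.11] [ 0.0038 -0.0627  0.147 ]
tips [array([425., 248.]), array([621., 238.])]
scene [372, 188, 15, 11, 137] [379.0, 192.8] [0.5174 0.2269 0.12  ] travel 0.0629518218928865
wrist [239, 177, 30, 21, 584] [253.5, 187.5] [0.5195 0.2253 0.12  ] travel 0.061758050769395806
(array([0.51900518, 0.22547135, 0.12226385]), [np.float64(7.582733383493302e-05), np.float64(7.582733383495978e-05)])
```

View pics/s11.png

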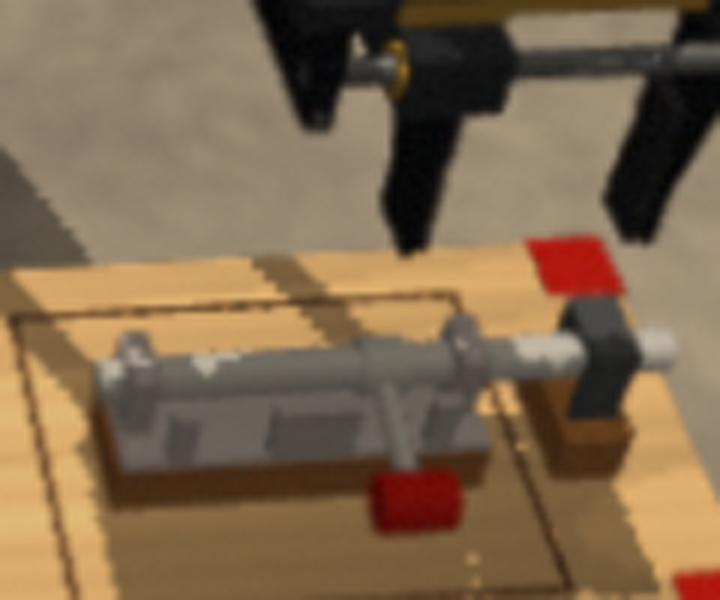

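View pics/s12.png

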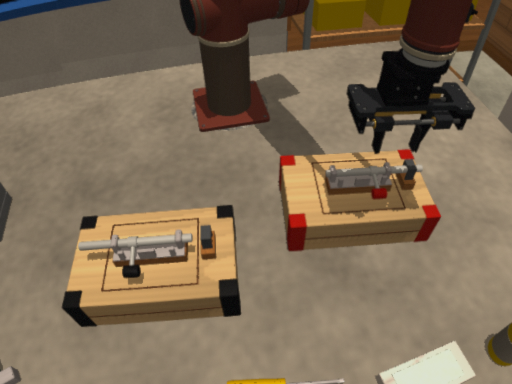

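The bolt passes through the keeper, with its end at (420,171). The knob is at (379,193), at the same height as at the start (0.122 m against 0.1217 m), so the handle is down. The black bolt hasn't moved, and the gripper is clear.

```bash
python3 -c "
from cell import r
print(r.hand_in())"
```

```text
the job is handed in; nothing more can be done
None
```

The red-knobbed bolt is shut and the job is handed in; no verdict was reported. I lifted the red handle out of its notch, slid the bolt through the keeper, lowered the handle into the far notch, let go and rose clear.

**Last checks:**
- **Bolt:** the knob had moved about 62 mm along the bolt by the cameras (61 mm by the arm), and the pictures show the bolt through the keeper. I did not push it against its stop, so it is somewhere between about 0.061 and 0.070 m.
- **Handle:** the knob is at 0.122 m, the same height as before the lift, so the handle is fully down.
- **Black bolt:** it looks unchanged in the final picture.
- **Robot:** it touches nothing, and the force reads about 0. The last picture was at about 10.5 s.

**What disagreed:** the first grasp missed. Two camera views put the fingertips about 36 mm higher than the reported tool position implies, so the fingers closed above the knob without moving it. I allowed for that offset and the second grasp held.

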